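Seat a reference filter in a bench colorimeter and cap it

TASK

Set up the colorimeter for its check: take the green-topped reference filter out of the black filter block and push it gently down into the colorimeter's cell well, its windows facing along the beam marks, past the leaf spring until you feel it is fully home on the hidden spacer. Then stand the black light-shield cap over it, down flat on the deck around the collar. Never press the filter hard, leave the other two filters in their block and do not disturb the things around.

Things in the scene. Friction and masses are not known exactly. Their poses are not given: they have to be found in the camera images.
- filter_green: reference filter with a green top: upright aluminium bar 12.5 x 12.5 x 72 mm, 25 to 50 g, foot chamfered 1.5 mm; origin: centre of its underside, z up. Glass windows in the two faces that look along its own x (a black line on the top runs along x too); the two matt faces along y are the ones to grip. It stands 30 mm deep in one of the block's three holes, its underside 6 mm above the bench.
- filter_red: like the green one, but with a red top: stays in its hole
- filter_white: like the green one, but with a white top: stays in its hole
- filter_block: fixed black block 144 x 50 x 36 mm (x, y, z), origin: centre of its underside. Three square holes 14.5 mm wide, 30 mm deep, in a row along its x at -42, 0 and +42 mm; which filter stands where varies. The filters' axes are parallel to the block's.
- colorimeter: fixed grey bench colorimeter 203 x 140 x 62 mm; origin: centre of its underside; front with sloping keypad faces -x. Flat deck 62 mm high, 120 mm long (x -20 to +100 mm), with the cell well at x = +35, y = 0; two white beam marks on the deck run along x before and behind the well. Filter and colorimeter x axes must be parallel, either way round.
- well_mouth (a point): centre of the cell well's mouth, level with the deck. Square well 14.5 mm wide, 3 mm lead-in; collar round it 37 mm across, 4 mm high. A leaf spring in the +y wall drags on the filter from 12 mm depth on, with up to 6 N at 15 to 20 mm, then 1 to 5 N. The unseen rubber-faced spacer (z_spacer) that stops it lies 26 to 40 mm down, different each time, and gives 1 mm per 20 N. Keep below 25 N.
- shield_cap: black round light-shield cap, outside 49 mm, 56 mm high, inside 42 mm and 51 mm deep, 40 to 85 g; stands upright on the bench, open end down; origin: centre of its open end, z up. It goes over the filter and collar with its rim on the deck.
- beaker: clear beaker 64 mm wide, 70 mm high, loose, origin under its centre: leave alone
- orange_bottle: small clear bottle with orange cap, 56 mm wide, 103 mm high, loose, origin under its centre: leave alone. Left of it stands the tall chromatograph stack, right side at y = 0.51, front at x = 0.33
- green_marker: marker pen with green cap lying on the bench, 131 mm long along its y, 14 mm thick, loose, origin under its middle: leave alone
Mind the look-alikes: they are no part of the job. What is shaped like the shield_cap but pink is not meant.

How it is judged:
By the outcome, as a careful person would: the job done as asked, in the order asked, and still so for the second after the job is handed in, with the robot touching nothing.
It also fails if it takes over 64 s, if anything falls off the work surface, if the arm or the gripper's body presses on something with over 40 N, if the wrist force passes 120 N, or if a joint passes its speed limit or range.

ROBOT

A 6-joint arm with a two-finger parallel gripper is mounted at the origin on a cart in front of the work surface, level with it; the furniture and walls round the work are solid. World frame = base frame: x ahead of the robot, y to its left, z up, the work surface at z = 0. Lengths are in m, angles in rad, forces in N, time in s.
With the tool pointing down it reaches from about 0.25 to 0.8 m from the base axis. Payload 3.9 kg.
Tool frame: the origin (TCP) lies midway between the tips of the shut fingers; the grasp point (between the pads) lies 19 mm behind it; y points along the fingers, z is the direction in which the jaws open and shut, and the axes are right-handed (so a half turn about y gives the same grasp; the last joint's range is limited). The gripper opens to 85 mm and grips with 20 to 120 N. Pads are 22 mm wide; open, the fingers measure 114 mm over their backs; the gripper's body (76 mm by 85 mm) begins 54 mm behind the grasp point. The pads swing forward as they close: fully open they stand 13 mm farther back than shut.
Start: joints at [-1.129, 0.26, -0.138, 1.173, 0, 1.571], TCP at [0.224, -0.475, 0.231] pointing down, gripper open.
Joint ranges: [-2.78, 2.78], [-0.83, 1.72], [-1.28, 1.37], [-1.9, 2.12], [-1.57, 1.48], [-3.14, 3.14]. Speed limits (rad/s): [2.57, 2.57, 3.14, 3.14, 3.14, 3.14].

INTERFACE

Orientations are given as a unit quaternion [x, y, z, w].
In Python, from cell import monitor, optics, job, spotter gives the robot as it stands.
- The arm moves only by the tool play_rows, never from a script. Its argument "series" is a list that holds one entry, the list of rows, each a list of 7 numbers: the turn, a rotation vector about the world's x, y, z in rad, then the shift along the world's x, y, z in mm, then the gripper's target within -1 to 1 (shut at 1, half-way at 0, fully open at -1). In form: [[[wx, wy, wz, tx, ty, tz, claw], ...]]. A call has 1 to 12 rows; each row shifts and turns the commanded pose from where the row before left it; what a row does not reach is not made up. A row lasts 1/12 s, in which the tool goes at most 41.7 mm and 7.16 degrees, less where a joint would pass 70% of its speed; a pose out of reach is approached as far as the arm can. A call is refused whole if a number of a shift passes 41.7 or a number of a turn 0.125, either way. A call with a gripper value outside its range is refused whole. The fingers move at their own pace and stop on an object; "newtons" is the grip in N (left out, the last holds). Time passes only in rows, so rows that do not move let the fingers close. It gives the time, the measured TCP pose, the force and the opening at its end, in the units of the state.
- monitor.state(): the state, without advancing time (a new reading comes with each control period).
- optics.get_image(name): name is "side" or "top"; returns the picture (480x640x3 uint8, red, green, blue); there is no depth.
- optics.camera_params(name): a dict with "K" (3x3 intrinsics, pixels), "k1" (the pictures are not rectified: a ray, as slopes to the right and down, at radius r is drawn at 1 + k1 r^2 times it, then the intrinsics apply), "rvec" (rotation vector, rad) and "tvec" (3), from world to camera coordinates, as OpenCV has them. Camera axes: x right, y down, z forward; pixel columns grow to the right and rows downward; lengths in m; the calibration is good to about 2 mm. A picture is of the moment at which its call begins. camera_params takes no time and is no camera call.
- job.sign_off(): hands the job in, once; it reports no verdict.
Trained networks look in the newest picture that a camera, given by its name, has taken for a name from the list of things; names that differ only in an ending like _2 or _b are one class to them, and where a whole thing is asked for, a point or a joint stands for the part that bears it (a point fixed in the world has none). Each returns a list of dicts, best first, with "score" (0 to 1); they miss things now and then, are a little off and sometimes report something else, mostly with a low value. They report only what shows in the picture. A call takes as long as a camera call. They do not tell look-alikes from the thing itself.
- spotter.recognise(camera, target): "box" ([centre column, centre row, width, height] in pixels, round what is visible of it).
- spotter.landmark_of(camera, target): "point" ([column, row] in pixels: a listed point, or the origin of a listed thing).
The state is a dict: "t": time; "qpos": joint angles; "joint_velocities": joint speeds; "tau": joint torques, N m; "tool_pos": TCP position; "tcp_rot": TCP orientation; "force": force on the tool from outside, world axes, zero at the start; "wrist_torque": the same for the moment, N m; "opening": opening from 0.0 (shut) to 1.0 (fully open).
Only numpy, scipy, OpenCV 4.12 (cv2) and the standard library are available. Lean on these libraries where they do the work, as an engineer would, in place of code of your own. Each camera call takes 0.05 s, during which the arm holds its last target. There are 200 camera calls.

## Working session

There is one attempt and no reset: what is moved stays moved. The work goes in short steps, Python scripts to look and compute and a tool call to move; the robot and the scene stay as the last step left them, time stands still between calls to the robot, and variables do not carry over. Pictures are saved under pics/ and viewed, about 8 in all and at most 12, crops included, and the job is handed in when it is done.

Besides the shell and the picture viewer there is one more tool, called after "Call:" as a command line: name --argument value ..., lists and objects as JSON in quotes. play_rows: Moves the arm, as the interface text tells. Its arguments: {"type":"object","properties":{"series":{"type":"array"},"newtons":{"type":"number"}},"required":["series"]}

```bash
mkdir -p pics; ls; cat > h.py <<'E'
import numpy as np, cv2
from cell import monitor, optics, job, spotter
def cam(n):
    p=optics.camera_params(n); R,_=cv2.Rodrigues(np.array(p["rvec"],float)); return np.array(p["K"],float),float(p["k1"]),R,np.array(p["tvec"],float).ravel()
def proj(n,P):
    K,k,R,t=cam(n); c=np.atleast_2d(P)@R.T+t; s=c[:,:2]/c[:,2:]; s=s*(1+k*(s**2).sum(1,keepdims=True)); return s@K[:2,:2].T+K[:2,2]
def ray(n,uv):
    K,k,R,t=cam(n); d=np.linalg.solve(K,np.array([uv[0],uv[1],1.]))[:2]; s=d.copy()
    for _ in range(30): s=d/(1+k*(s@s))
    return -R.T@t, R.T@np.array([s[0],s[1],1.])
def at_z(n,uv,z):
    o,d=ray(n,uv); return o+d*(z-o[2])/d[2]
def tri(uv1,uv2,n1="side",n2="top"):
    o1,d1=ray(n1,uv1);o2,d2=ray(n2,uv2)
    A=np.stack([d1,-d2],1);x=np.linalg.lstsq(A,o2-o1,rcond=None)[0]
    a=o1+d1*x[0];b=o2+d2*x[1];return (a+b)/2,np.linalg.norm(a-b)
def save(n,f):
    im=optics.get_image(n); cv2.imwrite(f"pics/{f}.png",im[:,:,::-1]); return im
E
python3 - <<'E'
from h import *
np.set_printoptions(precision=4,suppress=True)
save("side","s0");save("top","t0")
for n in("side","top"):
    K,k,R,t=cam(n);print(n,K[0,0],k,"pos",-R.T@t,"fwd",R[2])
    for o in ["filter_green","filter_red","filter_white","filter_block","colorimeter","well_mouth","shield_cap","beaker","orange_bottle","green_marker"]:
        L=spotter.landmark_of(n,o)[:3]
        z=.062 if o=="well_mouth" else .006 if o.startswith("filter_") and o!="filter_block" else 0
        print(o,[(np.round(l["point"],1).tolist(),round(l["score"],2),np.round(at_z(n,l["point"],z)[:2],3).tolist()) for l in L])
print(monitor.state())
E
```

```text
pics
side 528.4242526844665 -0.1372618536704313 pos [-0.0523 -0.8527  0.4915] fwd [ 0.5017  0.7862 -0.3609]
filter_green [([391.7, 354.5], 0.49, [0.462, -0.288])]
filter_red [([371.9, 357.9], 0.61, [0.427, -0.28])]
filter_white []
filter_block [([372.5, 364.5], 0.65, [0.422, -0.289])]
colorimeter []
well_mouth [([317.8, 232.3], 0.74, [0.586, 0.148]), ([372.6, 364.3], 0.4, [0.362, -0.36])]
shield_cap [([324.9, 301.3], 0.97, [0.475, -0.061]), ([277.5, 303.7], 0.92, [0.386, -0.024]), ([303.4, 325.7], 0.72, [0.387, -0.124])]
beaker [([261.4, 228.4], 0.78, [0.556, 0.392])]
orange_bottle [([227.5, 239.4], 0.76, [0.44, 0.356])]
green_marker [([435.7, 303.6], 0.94, [0.667, -0.18])]
top 538.4949489187504 -0.15013720226476815 pos [0.3371 0.0709 1.1546] fwd [ 0.1854  0.0106 -0.9826]
filter_green [([492.0, 285.1], 0.52, [0.475, -0.271])]
filter_red [([494.5, 305.0], 0.49, [0.432, -0.275])]
filter_white [([502.2, 322.4], 0.57, [0.394, -0.291]), ([494.5, 304.3], 0.43, [0.434, -0.275])]
filter_block [([496.0, 305.9], 0.6, [0.431, -0.28]), ([301.6, 253.5], 0.56, [0.543, 0.143])]
colorimeter [([301.2
[... 185 characters left out ...]
3, 321.7], 0.66, [0.397, -0.109])]
beaker [([190.6, 247.9], 0.75, [0.554, 0.389])]
orange_bottle [([187.2, 295.4], 0.81, [0.449, 0.391])]
green_marker [([447.5, 193.7], 0.6, [0.681, -0.181]), ([498.8, 301.7], 0.16, [0.44, -0.287])]
{'t': 1.1, 'qpos': array([-1.129 ,  0.26  , -0.1381,  1.1727, -0.    ,  1.5708]), 'joint_velocities': array([-0.0001, -0.0014, -0.0001, -0.0005,  0.0014,  0.0006]), 'tau': array([ -0.0011, -40.5627,  25.4239,   0.0011,  -0.0002,   0.    ]), 'tool_pos': array([ 0.2245, -0.4746,  0.2313]), 'tcp_rot': array([-0.1549,  0.6899, -0.6899,  0.1549]), 'force': array([-0.7311, -0.0002, -0.0839]), 'wrist_torque': array([0.0217, 0.0044, 0.0018]), 'opening': 0.999917925347769}
```

```bash
python3 - <<'E'
import cv2,numpy as np
s=cv2.imread("pics/s0.png");t=cv2.imread("pics/t0.png")
cv2.imwrite("pics/sc.png",cv2.resize(s[200:400,240:480],(800,667),interpolation=cv2.INTER_CUBIC)[:600])
a=cv2.resize(t[180:360,340:540],(800,720),interpolation=cv2.INTER_CUBIC)[120:]
cv2.imwrite("pics/tc.png",a)
cv2.imwrite("pics/tw.png",cv2.resize(t[180:320,240:400],(800,700),interpolation=cv2.INTER_CUBIC)[:600])
E
```

```text
(no output)
```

View pics/s0.png

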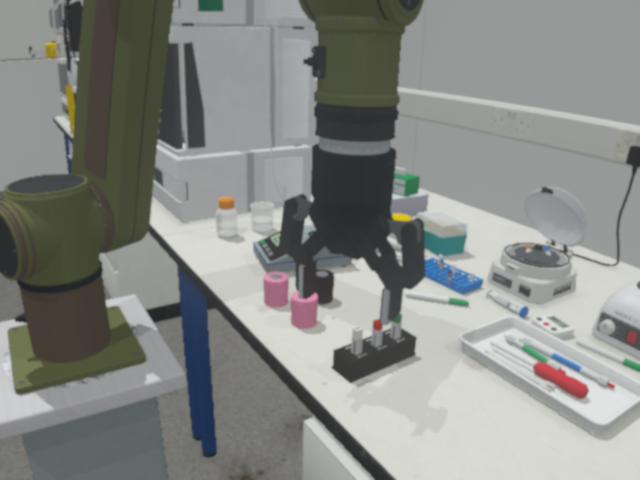

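View pics/tc.png

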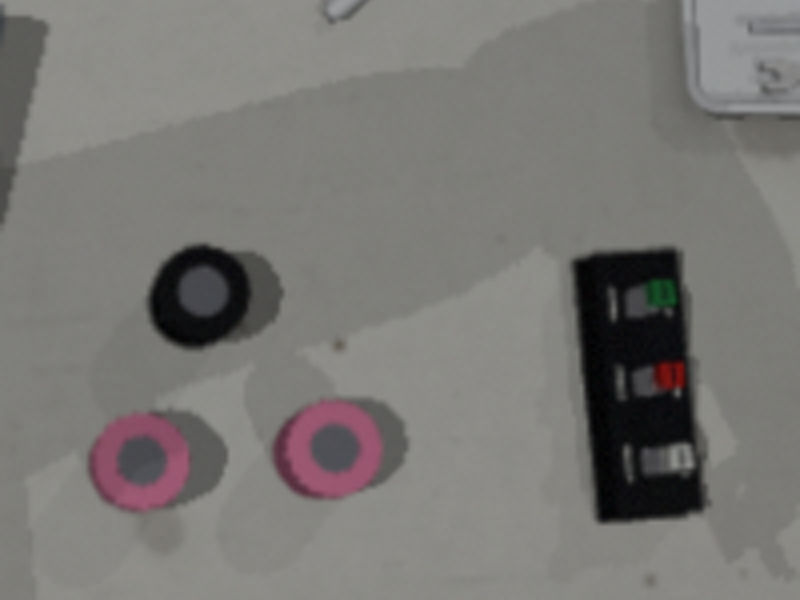

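View pics/tw.png

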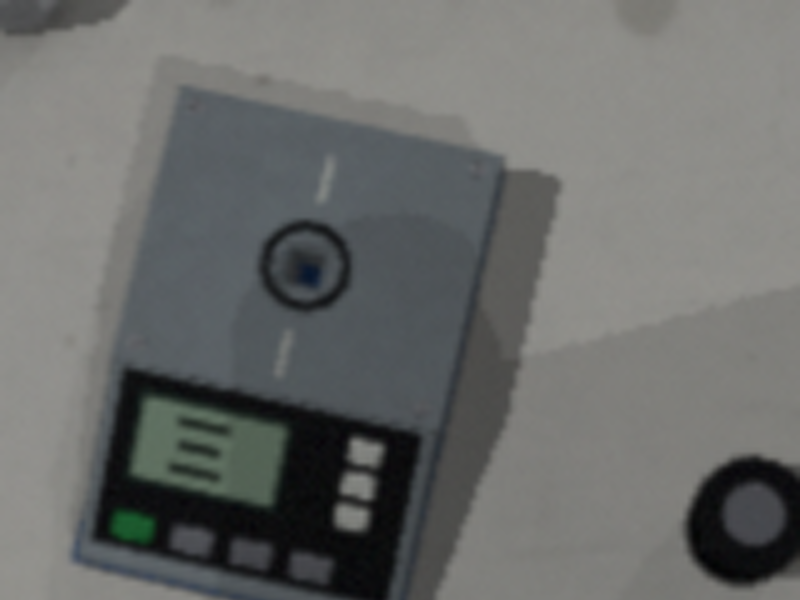

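The side picture shows the block at about (375,352), filters white/red/green from left to right, pink decoys at (276,289) and (304,309), and the black cap at (322,288), with the arm hiding the well. The top crops show green at about (505,284), the black cap at about (390,284), and the collar ring at about (301,233). The colorimeter is yawed.

```bash
cat > m.py <<'E'
from h import *
def blob(im,col,box):
    x0,y0,x1,y1=box; c=im[y0:y1,x0:x1].astype(float);r,g,b=c[...,0],c[...,1],c[...,2]
    w={"g":g-np.maximum(r,b),"r":r-np.maximum(g,b)}[col]; w=np.where(w>0.35*w.max(),w,0)
    Y,X=np.mgrid[y0:y1,x0:x1]; return np.array([(X*w).sum(),(Y*w).sum()])/w.sum()
E
python3 - <<'E'
from m import *
np.set_printoptions(precision=4,suppress=True)
s=cv2.imread("pics/s0.png")[:,:,::-1];t=cv2.imread("pics/t0.png")[:,:,::-1]
gt=blob(t,"g",(495,270,515,295));rt=blob(t,"r",(495,295,516,312))
gs=blob(s,"g",(388,308,404,326));rs=blob(s,"r",(370,316,385,332))
print(gt,rt,gs,rs)
for a in(gt,rt):print("z.077",at_z("top",a,.077))
print("tri",tri(gs,gt),tri(rs,rt))
T=lambda x,y:(340+(x+.5)/4-.5,210+(y+.5)/4-.5)
W=lambda x,y:(240+(x+.5)/5-.5,180+(y+.5)/5-.5)
a=at_z("top",T(678,248),.036);b=at_z("top",T(704,512),.036);d=a-b
print("block right edge",a,b,np.linalg.norm(d),"yaw",np.degrees(np.arctan2(d[1],d[0])))
P=[at_z("top",W(*p),.062) for p in((327,179),(284.5,353))];d=P[0]-P[1]
print("marks",P,np.degrees(np.arctan2(d[1],d[0])))
P=[at_z("top",W(*p),.062) for p in((181,86),(503,157),(420,432),(125,370))]
print("deck",*P)
for i,j in((0,3),(1,2)):
    d=P[i]-P[j];print(np.degrees(np.arctan2(d[1],d[0])),np.linalg.norm(d))
d=P[0]-P[1];print(np.degrees(np.arctan2(d[1],d[0]))-90,np.linalg.norm(d))
print("collar z66",at_z("top",W(305,265),.066))
# cap: outer disc in top picture - top disc outer
print("cap grey top disc centre z56",at_z("top",T(204,291),.056))
print("fwd/back consistency", proj("top",[[.472,-.048,.056],[.472,-.048,0]]))
E
```

```text
[504.9674 282.8973] [507.1868 303.3037] [397.7157 318.2982] [376.8858 324.2901]
z.077 [ 0.4712 -0.2776  0.077 ]
z.077 [ 0.4295 -0.2804  0.077 ]
tri (array([ 0.4729, -0.2808,  0.0683]), np.float64(0.0014848957867631485)) (array([ 0.4297, -0.2823,  0.0703]), np.float64(0.0009757211264915851))
block right edge [ 0.5005 -0.3011  0.036 ] [ 0.361  -0.3092  0.036 ] 0.1397035887708968 yaw 3.3184615103165624
marks [array([0.613 , 0.1331, 0.062 ]), array([0.5389, 0.1494, 0.062 ])] -12.394191277953755
deck [0.6532 0.1956 0.062 ] [0.623  0.0596 0.062 ] [0.5063 0.0931 0.062 ] [0.5313 0.2154 0.062 ]
-9.225309569719988 0.12352851243161347
-16.027351204512097 0.12140067524634557
-12.52244359799272 0.13933616376127184
collar z66 [0.5753 0.1414 0.066 ]
cap grey top disc centre z56 [ 0.4741 -0.0449  0.056 ]
fwd/back consistency [[392.1643 283.4168]
 [389.397  286.5701]]
```

```bash
cat > d.py <<'E'
from h import *
from scipy.spatial.transform import Rotation as Ro
def delta(pos,psi,p=True):
    s=monitor.state();R=Ro.from_quat(s["tcp_rot"]);best=None
    for sg in(1,-1):
        z=sg*np.array([-np.sin(psi),np.cos(psi),0]);y=np.array([0,0,-1.]);x=np.cross(y,z)
        v=(Ro.from_matrix(np.stack([x,y,z],1))*R.inv()).as_rotvec()
        if best is None or np.linalg.norm(v)<np.linalg.norm(best):best=v
    print("t",round(s["t"],2),"tcp",s["tool_pos"].round(4),"F",s["force"].round(2),"open",round(s["opening"],3),"q6",s["qpos"][5].round(2))
    print("rot",best.round(4),"deg",np.degrees(np.linalg.norm(best)).round(2),"shift mm",((np.array(pos)-s["tool_pos"])*1000).round(1))
E
python3 - <<'E'
from d import *
delta([.4715,-.2785,.15],np.radians(3.2))
E
```

```text
t 1.1 tcp [ 0.2245 -0.4746  0.2313] F [-0.73 -0.   -0.08] open 1.0 q6 1.57
rot [-0.     -0.     -0.3859] deg 22.11 shift mm [247.  196.1 -81.3]
```

Call:
play_rows --series '[[[0,0,-0.0386,24.7,19.6,-8.1,-0.2],[0,0,-0.0386,24.7,19.6,-8.1,-0.2],[0,0,-0.0386,24.7,19.6,-8.1,-0.2],[0,0,-0.0386,24.7,19.6,-8.1,-0.2],[0,0,-0.0386,24.7,19.6,-8.1,-0.2],[0,0,-0.0386,24.7,19.6,-8.1,-0.2],[0,0,-0.0386,24.7,19.6,-8.1,-0.2],[0,0,-0.0386,24.7,19.6,-8.1,-0.2],[0,0,-0.0386,24.7,19.6,-8.1,-0.2],[0,0,-0.0386,24.7,19.6,-8.1,-0.2],[0,0,0,0,0,0,-0.2],[0,0,0,0,0,0,-0.2]]]' --newtons 30

```text
t: 2.1
tool_pos: [0.4722, -0.2774, 0.1497]
tcp_rot: [-0.021, 0.707, -0.707, 0.021]
force: [0.1, 0.2, 0.4]
opening: 0.596
```

```bash
python3 - <<'E'
from d import *
delta([.4715,-.2785,.053],np.radians(3.2))
s=save("side","s1");t=save("top","t1")
a=cv2.resize(s[180:400,260:460],(545,600),interpolation=cv2.INTER_CUBIC)
cv2.imwrite("pics/s1c.png",a[:,:,::-1])
# side: colour collar now?
for n in("side","top"):
  for o in("well_mouth","colorimeter","shield_cap"):
    z=.062 if o=="well_mouth" else 0
    print(n,o,[(np.round(l["point"],1).tolist(),round(l["score"],2),at_z(n,l["point"],z)[:2].round(4)) for l in spotter.landmark_of(n,o)[:3]])
E
```

```text
t 2.1 tcp [ 0.4722 -0.2774  0.1497] F [0.09 0.23 0.39] open 0.596 q6 2.55
rot [-0.0003 -0.0012 -0.0034] deg 0.21 shift mm [ -0.7  -1.1 -96.7]
side well_mouth [([316.9, 234.4], 0.73, array([0.5766, 0.1366]))]
side colorimeter [([303.3, 259.0], 0.7, array([0.548 , 0.1491]))]
side shield_cap [([305.1, 321.8], 0.94, array([ 0.3974, -0.1131])), ([322.6, 297.4], 0.81, array([ 0.48  , -0.0441])), ([277.1, 299.0], 0.75, array([ 0.3951, -0.0058]))]
top well_mouth [([303.8, 234.4], 0.83, array([0.5724, 0.1349])), ([387.5, 288.4], 0.54, array([ 0.461 , -0.0377]))]
top colorimeter [([297.9, 253.3], 0.94, array([0.5435, 0.1507])), ([492.2, 283.6], 0.36, array([ 0.4792, -0.2737]))]
top shield_cap [([388.5, 289.6], 0.68, array([ 0.4654, -0.046 ])), ([374.6, 325.5], 0.6, array([ 0.3883, -0.0157])), ([420.3, 322.3], 0.55, array([ 0.3954, -0.1137]))]
```

View pics/s1c.png

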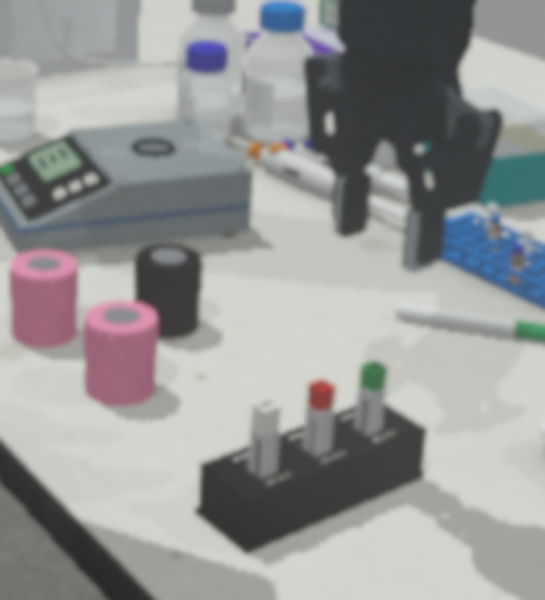

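```bash
python3 - <<'E'
from m import *
f=600/220
P=proj("side",[[.4722,-.2774,.163],[.4722,-.2774+.0255,.163],[.4722,-.2774-.0255,.163],[.4715,-.2785,.078]])
print(((P-[260,180])*f).round(0))
u=(260+153/f,180+147/f)
print("collar side z66",at_z("side",u,.066), "tri",tri(u,(300.6,232.6)))
s=cv2.imread("pics/s1.png")[:,:,::-1]
gs=blob(s,"g",(388,308,404,326));print(gs,tri(gs,(504.97,282.9)))
# black cap in side: axis px of top ellipse centre
u=(260+169/f,180+256/f);print("cap",at_z("side",u,.056),tri(u,(390.6,282.4)))
E
```

```text
[[384. 232.]
 [356. 217.]
 [413. 248.]
 [371. 362.]]
collar side z66 [0.57090558 0.13114582 0.066     ] tri (array([0.57675517, 0.14141721, 0.06158532]), np.float64(0.0011257041057984175))
[396.30022075 317.22332597] (array([ 0.4718744 , -0.27963569,  0.07025452]), np.float64(0.0004059970310118603))
cap [ 0.47367124 -0.0484462   0.056     ] (array([ 0.47490219, -0.04531419,  0.05437435]), np.float64(0.001389220625273874))
```

The side crop shows the open fingers directly over the green filter, with a clear path down. I'll descend and grip.

Call:
play_rows --series '[[[0,-0.001,-0.003,-0.5,-1.4,-24,-0.2],[0,0,0,0,0,-24,-0.2],[0,0,0,0,0,-24,-0.2],[0,0,0,0,0,-14,-0.2],[0,0,0,0,0,-10,-0.2],[0,0,0,0,0,0,-0.2],[0,0,0,0,0,0,0.9],[0,0,0,0,0,0,0.9],[0,0,0,0,0,0,0.9],[0,0,0,0,0,0,0.9],[0,0,0,0,0,0,0.9],[0,0,0,0,0,0,0.9]]]' --newtons 35

```text
t: 3.5
tool_pos: [0.472, -0.2802, 0.0556]
tcp_rot: [0.018, -0.707, 0.707, -0.02]
force: [-0.8, 1.3, 6.5]
opening: 0.139
```

```bash
python3 - <<'E'
from d import *
delta([.575,.1415,.19],np.radians(-12.45))
E
```

```text
t 3.5 tcp [ 0.472  -0.2802  0.0556] F [-0.76  1.27  6.46] open 0.139 q6 2.55
rot [ 0.0011  0.0033 -0.2703] deg 15.49 shift mm [103.  421.7 134.4]
```

Call:
play_rows --series '[[[0,0,0,0,0,4,0.9],[0,0,0,0,0,12,0.9],[0,0,0,0,0,20,0.9],[0,0,0,0,0,30,0.9],[0,0,0,0,0,35,0.9],[0,0,0,0,0,35,0.9],[0,0,0.05,0,0,0,0.9],[0,0,0.1,0,0,0,0.9],[0,0,0.12,0,0,0,0.9],[0,0,0.12,0,0,0,0.9],[0,0,0.12,0,0,0,0.9],[0,0,0.12,0,0,0,0.9]]]'

```text
t: 4.5
tool_pos: [0.4707, -0.28, 0.1904]
tcp_rot: [-0.239, 0.666, -0.666, 0.239]
force: [-0.1, -0.5, -0.7]
opening: 0.137
```

View pics/t1.png

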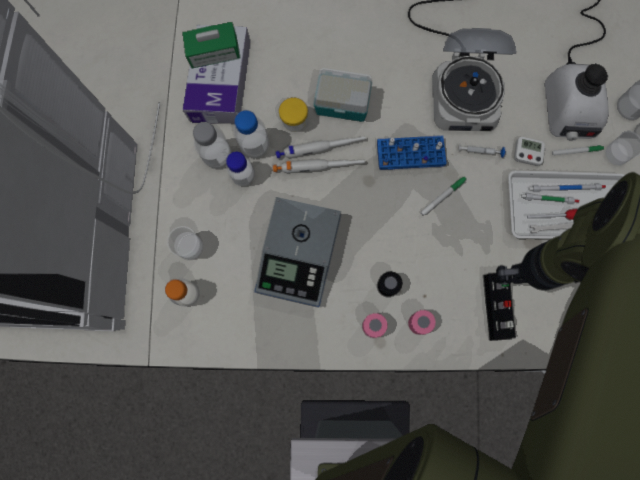

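```bash
python3 - <<'E'
from d import *
delta([.575,.1415,.19],np.radians(-12.45))
E
```

```text
t 4.5 tcp [ 0.4707 -0.28    0.1904] F [-0.1  -0.48 -0.67] open 0.137 q6 1.92
rot [-0.00e+00  4.00e-04 -9.06e-01] deg 51.91 shift mm [ 1.043e+02  4.215e+02 -4.000e-01]
```

The top picture shows the well ring at (301,233), the cap at (389,284), and the arm holding the green filter above the block. The way across is clear. The wrist's range means I have to turn the long way round.

Call:
play_rows --series '[[[0,0,0.1,5,20,0,0.9],[0,0,0.1,5,20,0,0.9],[0,0,0.1,5,20,0,0.9],[0,0,0.1,5,20,0,0.9],[0,0,0.1,5,20,0,0.9],[0,0,0.1,5,20,0,0.9],[0,0,0.1,5,20,0,0.9],[0,0,0.1,5,20,0,0.9],[0,0,0.1,5,20,0,0.9],[0,0,0.1,5,20,0,0.9],[0,0,0.1,5,20,0,0.9],[0,0,0.1,5,20,0,0.9]]]'

```text
t: 5.5
tool_pos: [0.5309, -0.0392, 0.1903]
tcp_rot: [0.573, -0.415, 0.415, -0.573]
force: [0.5, -0.4, -0.5]
opening: 0.134
```

Call:
play_rows --series '[[[0,0,0.11,5,20,0,0.9],[0,0,0.11,5,20,0,0.9],[0,0,0.11,5,20,0,0.9],[0,0,0.11,5,20,0,0.9],[0,0,0.11,5,20,0,0.9],[0,0,0.11,5,20,0,0.9],[0,0,0.11,5,20,0,0.9],[0,0,0.11,5,20,0,0.9],[0,0,0.1,4,20,0,0.9],[0,0,0,0,0,0,0.9],[0,0,0,0,0,0,0.9]]]'

```text
t: 6.42
tool_pos: [0.5749, 0.1406, 0.1901]
tcp_rot: [0.701, -0.098, 0.098, -0.7]
force: [-0.0, -1.2, -0.1]
opening: 0.133
```

```bash
python3 - <<'E'
from d import *
delta([.575,.1415,.125],np.radians(-12.45))
E
```

```text
t 6.42 tcp [0.5749 0.1406 0.1901] F [-0.01 -1.23 -0.09] open 0.133 q6 0.52
rot [ 0.0006 -0.0012  0.0609] deg 3.49 shift mm [  0.1   0.9 -65.1]
```

Call:
play_rows --series '[[[0,0,0.03,0,0.5,-20,0.9],[0,0,0.03,0,0.5,-20,0.9],[0,0,0,0,0,-15,0.9],[0,0,0,0,0,-7,0.9],[0,0,0,0,0,0,0.9],[0,0,0,0,0,0,0.9]]]'

```text
t: 6.92
tool_pos: [0.5748, 0.1403, 0.1285]
tcp_rot: [0.703, -0.078, 0.077, -0.703]
force: [-0.6, -0.4, 0.5]
opening: 0.137
```

```bash
python3 - <<'E'
from d import *
delta([.575,.1415,.125],np.radians(-12.45))
s=save("side","s2");t=save("top","t2")
a=cv2.resize(s[180:270,260:380],(800,600),interpolation=cv2.INTER_CUBIC)[:,100:700]
b=cv2.resize(t[190:275,260:345],(600,600),interpolation=cv2.INTER_CUBIC)
m=np.hstack([a,b]);cv2.imwrite("pics/m2.png",cv2.resize(m,(800,400))[:,:,::-1])
p=monitor.state()["tool_pos"]
for n in("side","top"):
  print(n,"foot",proj(n,[p-[0,0,.0496]]),"collar",proj(n,[[.575,.1415,.066]]),"top",proj(n,[p+[0,0,.0224]]))
E
```

```text
t 6.92 tcp [0.5748 0.1403 0.1285] F [-0.61 -0.36  0.5 ] open 0.137 q6 0.46
rot [ 0.0002 -0.0014  0.0029] deg 0.19 shift mm [ 0.2  1.2 -3.5]
side foot [[315.86398559 226.77644682]] collar [[315.26544174 232.28858019]] top [[316.69446392 197.35557645]]
top foot [[300.48650939 230.90221387]] collar [[300.54670348 232.73344989]] top [[298.20294951 222.73253018]]
```

View pics/m2.png

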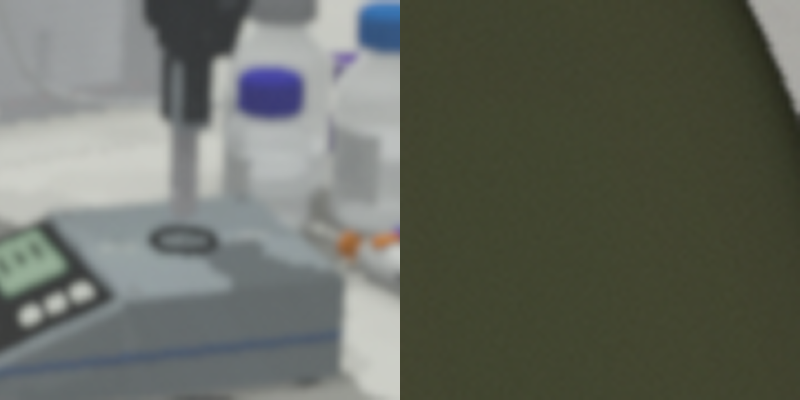

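The side crop shows the filter foot directly above the collar (columns 316.4 and 316.2). The arm hides the top view. I'll descend gently and watch the force.

Call:
play_rows --series '[[[0,0,0.003,0,0.8,-5,0.9],[0,0,0,0,0,-5,0.9],[0,0,0,0,0,-3,0.9],[0,0,0,0,0,-2,0.9],[0,0,0,0,0,0,0.9]]]'

```text
t: 7.43
tool_pos: [0.5744, 0.1417, 0.1126]
tcp_rot: [0.703, -0.077, 0.075, -0.703]
force: [-0.3, -0.6, 0.5]
opening: 0.137
```

Call:
play_rows --series '[[[0,0,0,0,0,-1,0.9],[0,0,0,0,0,-1,0.9],[0,0,0,0,0,-1,0.9],[0,0,0,0,0,0,0.9]]]'

```text
t: 7.77
tool_pos: [0.5749, 0.1418, 0.1102]
tcp_rot: [-0.703, 0.077, -0.076, 0.703]
force: [-0.2, 0.3, -0.7]
opening: 0.136
```

Call:
play_rows --series '[[[0,0,0,0,0,-1,0.9],[0,0,0,0,0,-1,0.9],[0,0,0,0,0,-1,0.9],[0,0,0,0,0,0,0.9]]]'

```text
t: 8.1
tool_pos: [0.5752, 0.1418, 0.1072]
tcp_rot: [-0.703, 0.076, -0.076, 0.703]
force: [1.3, 0.4, -0.5]
opening: 0.139
```

Call:
play_rows --series '[[[0,0,0,0,0,-1,0.9],[0,0,0,0,0,-1,0.9],[0,0,0,0,0,-1,0.9],[0,0,0,0,0,-1,0.9],[0,0,0,0,0,0,0.9]]]'

```text
t: 8.52
tool_pos: [0.5751, 0.1418, 0.1031]
tcp_rot: [-0.703, 0.076, -0.076, 0.703]
force: [1.2, 0.4, -1.6]
opening: 0.138
```

Call:
play_rows --series '[[[0,0,0,0,0,-1,0.9],[0,0,0,0,0,-1,0.9],[0,0,0,0,0,-1,0.9],[0,0,0,0,0,0,0.9]]]'

```text
t: 8.85
tool_pos: [0.5751, 0.1418, 0.1002]
tcp_rot: [-0.703, 0.076, -0.076, 0.703]
force: [1.1, -0.4, -0.9]
opening: 0.132
```

Call:
play_rows --series '[[[0,0,0,0,0,-1,0.9],[0,0,0,0,0,-1,0.9],[0,0,0,0,0,-1,0.9],[0,0,0,0,0,0,0.9]]]'

```text
t: 9.18
tool_pos: [0.5751, 0.1418, 0.0972]
tcp_rot: [-0.703, 0.076, -0.076, 0.703]
force: [2.0, -0.2, -0.1]
opening: 0.137
```

Call:
play_rows --series '[[[0,0,0,0,0,-1,0.9],[0,0,0,0,0,-1,0.9],[0,0,0,0,0,-1,0.9],[0,0,0,0,0,0,0.9]]]'

```text
t: 9.52
tool_pos: [0.575, 0.1416, 0.0942]
tcp_rot: [0.703, -0.076, 0.076, -0.703]
force: [0.8, -0.6, 1.9]
opening: 0.132
```

Call:
play_rows --series '[[[0,0,0,0,0,-1,0.9],[0,0,0,0,0,-1,0.9],[0,0,0,0,0,-1,0.9],[0,0,0,0,0,0,0.9]]]'

```text
t: 9.85
tool_pos: [0.575, 0.1414, 0.0914]
tcp_rot: [0.703, -0.076, 0.076, -0.703]
force: [1.5, -2.7, 1.4]
opening: 0.139
```

Call:
play_rows --series '[[[0,0,0,0,0,-1,0.9],[0,0,0,0,0,-1,0.9],[0,0,0,0,0,-1,0.9],[0,0,0,0,0,0,0.9]]]'

```text
t: 10.18
tool_pos: [0.575, 0.1415, 0.0882]
tcp_rot: [0.703, -0.077, 0.076, -0.703]
force: [0.7, -3.3, 4.4]
opening: 0.138
```

Call:
play_rows --series '[[[0,0,0,0,0,-1,0.9],[0,0,0,0,0,-1,0.9],[0,0,0,0,0,0,0.9]]]'

```text
t: 10.43
tool_pos: [0.575, 0.1415, 0.0861]
tcp_rot: [0.703, -0.076, 0.076, -0.703]
force: [1.1, -3.4, 3.3]
opening: 0.139
```

Call:
play_rows --series '[[[0,0,0,0,0,-1,0.9],[0,0,0,0,0,-1,0.9],[0,0,0,0,0,0,0.9]]]'

```text
t: 10.68
tool_pos: [0.575, 0.1416, 0.0841]
tcp_rot: [0.703, -0.077, 0.076, -0.703]
force: [1.5, -4.0, 3.8]
opening: 0.135
```

Call:
play_rows --series '[[[0,0,0,0,0,-0.5,0.9],[0,0,0,0,0,-0.5,0.9],[0,0,0,0,0,0,0.9]]]'

```text
t: 10.93
tool_pos: [0.5751, 0.1417, 0.0833]
tcp_rot: [0.703, -0.076, 0.076, -0.703]
force: [2.2, -4.1, 3.5]
opening: 0.132
```

Call:
play_rows --series '[[[0,0,0,0,0,-0.5,0.9],[0,0,0,0,0,-0.5,0.9],[0,0,0,0,0,0,0.9]]]'

```text
t: 11.18
tool_pos: [0.575, 0.1417, 0.0823]
tcp_rot: [-0.703, 0.076, -0.076, 0.703]
force: [1.1, -3.7, 4.3]
opening: 0.138
```

Call:
play_rows --series '[[[0,0,0,0,0,-0.5,0.9],[0,0,0,0,0,-0.5,0.9],[0,0,0,0,0,0,0.9]]]'

```text
t: 11.43
tool_pos: [0.5751, 0.1418, 0.0813]
tcp_rot: [-0.703, 0.076, -0.076, 0.703]
force: [2.4, -4.7, 4.6]
opening: 0.136
```

Call:
play_rows --series '[[[0,0,0,0,0,-0.5,0.9],[0,0,0,0,0,-0.5,0.9],[0,0,0,0,0,0,0.9]]]'

```text
t: 11.68
tool_pos: [0.575, 0.1418, 0.0803]
tcp_rot: [-0.703, 0.076, -0.076, 0.703]
force: [1.8, -3.2, 4.7]
opening: 0.133
```

Call:
play_rows --series '[[[0,0,0,0,0,-0.5,0.9],[0,0,0,0,0,-0.5,0.9],[0,0,0,0,0,0,0.9]]]'

```text
t: 11.93
tool_pos: [0.5751, 0.1418, 0.0793]
tcp_rot: [-0.703, 0.076, -0.076, 0.703]
force: [2.0, -4.8, 4.6]
opening: 0.133
```

Call:
play_rows --series '[[[0,0,0,0,0,-0.5,0.9],[0,0,0,0,0,-0.5,0.9],[0,0,0,0,0,0,0.9]]]'

```text
t: 12.18
tool_pos: [0.5751, 0.1418, 0.0783]
tcp_rot: [-0.703, 0.076, -0.076, 0.703]
force: [2.1, -4.7, 4.5]
opening: 0.135
```

Call:
play_rows --series '[[[0,0,0,0,0,-0.5,0.9],[0,0,0,0,0,-0.5,0.9],[0,0,0,0,0,0,0.9]]]'

```text
t: 12.43
tool_pos: [0.5751, 0.1418, 0.0773]
tcp_rot: [-0.703, 0.076, -0.076, 0.703]
force: [1.1, -5.2, 4.5]
opening: 0.134
```

Call:
play_rows --series '[[[0,0,0,0,0,-0.5,0.9],[0,0,0,0,0,-0.5,0.9],[0,0,0,0,0,0,0.9]]]'

```text
t: 12.68
tool_pos: [0.5751, 0.1418, 0.0763]
tcp_rot: [-0.703, 0.076, -0.076, 0.703]
force: [1.4, -5.6, 4.4]
opening: 0.139
```

Call:
play_rows --series '[[[0,0,0,0,0,-0.5,0.9],[0,0,0,0,0,-0.5,0.9],[0,0,0,0,0,0,0.9]]]'

```text
t: 12.93
tool_pos: [0.5751, 0.1418, 0.0753]
tcp_rot: [-0.703, 0.076, -0.076, 0.703]
force: [1.7, -5.2, 4.3]
opening: 0.14
```

Call:
play_rows --series '[[[0,0,0,0,0,-0.5,0.9],[0,0,0,0,0,-0.5,0.9],[0,0,0,0,0,0,0.9]]]'

```text
t: 13.18
tool_pos: [0.5751, 0.1418, 0.0744]
tcp_rot: [-0.703, 0.076, -0.076, 0.703]
force: [1.7, -4.3, 4.8]
opening: 0.134
```

Call:
play_rows --series '[[[0,0,0,0,0,-0.5,0.9],[0,0,0,0,0,-0.5,0.9],[0,0,0,0,0,0,0.9]]]'

```text
t: 13.43
tool_pos: [0.5751, 0.1418, 0.074]
tcp_rot: [-0.703, 0.076, -0.076, 0.703]
force: [0.4, -5.4, 8.4]
opening: 0.133
```

Call:
play_rows --series '[[[0,0,0,0,0,-0.4,0.9],[0,0,0,0,0,0,0.9]]]'

```text
t: 13.6
tool_pos: [0.5752, 0.1418, 0.0739]
tcp_rot: [-0.703, 0.076, -0.076, 0.703]
force: [0.8, -5.9, 10.6]
opening: 0.136
```

Call:
play_rows --series '[[[0,0,0,0,0,-0.5,0.9],[0,0,0,0,0,0,0.9],[0,0,0,0,0,0,0.9]]]'

```text
t: 13.85
tool_pos: [0.5752, 0.1418, 0.0737]
tcp_rot: [-0.703, 0.076, -0.076, 0.703]
force: [0.1, -5.5, 11.8]
opening: 0.136
```

```bash
python3 - <<'E'
from d import *
delta([.575,.1415,.125],np.radians(-12.45))
s=save("side","s3")
cv2.imwrite("pics/s3c.png",cv2.resize(s[180:260,270:370],(750,600),interpolation=cv2.INTER_CUBIC)[:,:,::-1])
E
```

```text
t 13.85 tcp [0.5752 0.1418 0.0737] F [ 0.15 -5.47 11.79] open 0.136 q6 0.46
rot [-0.0004  0.0002 -0.0015] deg 0.09 shift mm [-0.2 -0.3 51.3]
```

View pics/s3c.png

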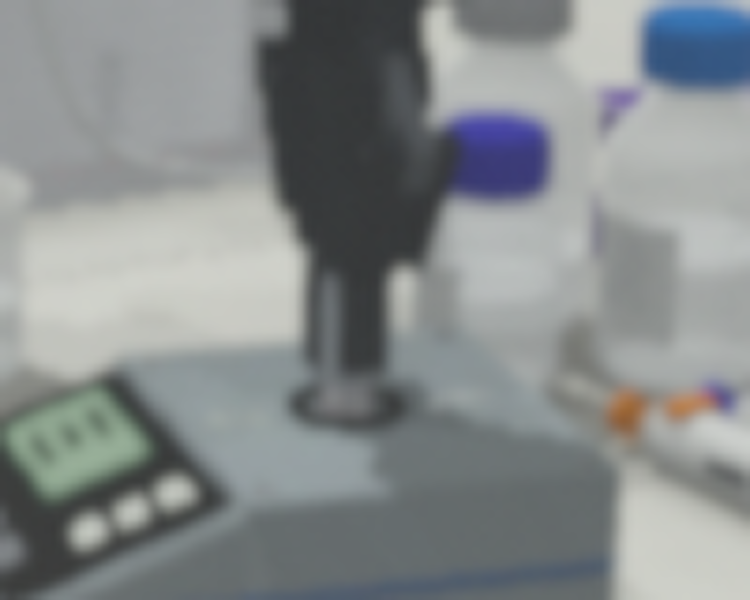

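The side crop shows the filter deep in the well, with the fingertips about 8 mm above the collar ring (350,400). The 4.5 N drag rose to 12 N at a stop about 37.5 mm down, so that is the spacer. I'll release, then touch the top with shut fingers to verify.

Call:
play_rows --series '[[[0,0,0,0,0,0,0.2],[0,0,0,0,0,0,0.2],[0,0,0,0,0,0,0.2],[0,0,0,0,0,10,0.2],[0,0,0,0,0,25,0.2],[0,0,0,0,0,15,0.2],[0,0,0,0,0,0,1],[0,0,0,0,0,0,1],[0,0,0,0,0,0,1],[0,0,0,0,0,0,1],[0,0,0,0,0,0,1]]]' --newtons 20

```text
t: 14.82
tool_pos: [0.574, 0.1417, 0.1212]
tcp_rot: [0.703, -0.077, 0.075, -0.703]
force: [0.7, 0.5, -1.3]
opening: 0.002
```

```bash
python3 - <<'E'
from d import *
delta([.575,.1415,.098],np.radians(-12.45))
s=save("side","s4")
cv2.imwrite("pics/s4c.png",cv2.resize(s[180:260,270:370],(750,600),interpolation=cv2.INTER_CUBIC)[:,:,::-1])
print(proj("side",[[.575,.1415,.096],[.575,.1415,.066]]))
E
```

```text
t 14.82 tcp [0.574  0.1417 0.1212] F [ 0.68  0.46 -1.28] open 0.002 q6 0.46
rot [ 0.0001 -0.0033 -0.0016] deg 0.21 shift mm [  1.   -0.2 -23.2]
[[315.60068788 220.26558893]
 [315.26544174 232.28858019]]
```

View pics/s4c.png

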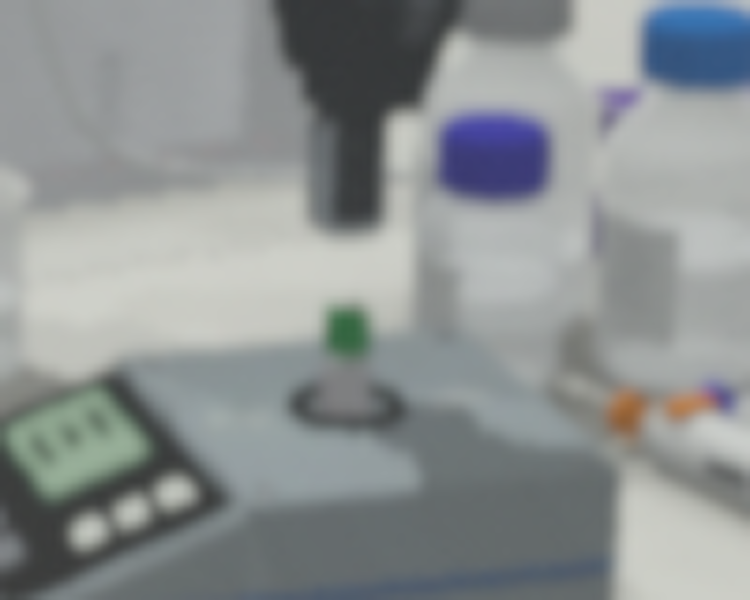

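The side crop shows the filter upright in the well with its green top at (347,315). It stands about 12 px above the collar, as predicted. Now the touch check.

Call:
play_rows --series '[[[0,0,0,1,0,-10,1],[0,0,0,0,0,-8,1],[0,0,0,0,0,-4,1],[0,0,0,0,0,0,1]]]'

```text
t: 15.2
tool_pos: [0.5745, 0.1414, 0.0983]
tcp_rot: [0.703, -0.078, 0.075, -0.703]
force: [0.3, -1.2, -0.9]
opening: 0.005
```

Call:
play_rows --series '[[[0,0,0,0,0,-0.6,1],[0,0,0,0,0,-0.6,1],[0,0,0,0,0,0,1]]]'

```text
t: 15.45
tool_pos: [0.5761, 0.1419, 0.0993]
tcp_rot: [-0.703, 0.076, -0.076, 0.703]
force: [0.7, -0.9, 1.2]
opening: 0.0
```

Call:
play_rows --series '[[[0,0,0,0,0,-0.5,1],[0,0,0,0,0,-0.5,1],[0,0,0,0,0,0,1]]]'

```text
t: 15.7
tool_pos: [0.5761, 0.1418, 0.0983]
tcp_rot: [-0.703, 0.076, -0.076, 0.703]
force: [0.7, -0.3, -0.6]
opening: 0.001
```

Call:
play_rows --series '[[[0,0,0,0,0,-0.5,1],[0,0,0,0,0,-0.5,1],[0,0,0,0,0,0,1]]]'

```text
t: 15.95
tool_pos: [0.5759, 0.1418, 0.0971]
tcp_rot: [-0.703, 0.077, -0.076, 0.703]
force: [-0.3, 0.7, -1.0]
opening: 0.002
```

Call:
play_rows --series '[[[0,0,0,0,0,-0.3,1],[0,0,0,0,0,-0.3,1],[0,0,0,0,0,0,1]]]'

```text
t: 16.2
tool_pos: [0.576, 0.1418, 0.0968]
tcp_rot: [-0.703, 0.076, -0.076, 0.703]
force: [-0.3, 0.0, 0.9]
opening: 0.001
```

Call:
play_rows --series '[[[0,0,0,0,0,-0.3,1],[0,0,0,0,0,-0.3,1],[0,0,0,0,0,0,1]]]'

```text
t: 16.45
tool_pos: [0.5763, 0.1418, 0.0967]
tcp_rot: [-0.703, 0.076, -0.076, 0.703]
force: [-1.3, -0.2, 4.6]
opening: 0.0
```

Call:
play_rows --series '[[[0,0,0,0,0,-0.3,1],[0,0,0,0,0,-0.3,1],[0,0,0,0,0,0,1]]]'

```text
t: 16.7
tool_pos: [0.5767, 0.1418, 0.0966]
tcp_rot: [-0.703, 0.076, -0.077, 0.703]
force: [-0.3, -1.1, 7.4]
opening: 0.0
```

Home confirmed: the top touches stiffly at z ≈ 0.0967, as expected. Next is the cap, so I'll refine its centre and plan the move.

Call:
play_rows --series '[[[0,0,0,0,0,10,1],[0,0,0,0,0,35,1],[0,0,0,0,0,40,1],[0,0,0,0,0,10,-1]]]'

```text
t: 17.03
tool_pos: [0.5788, 0.1426, 0.1966]
tcp_rot: [-0.702, 0.074, -0.079, 0.704]
force: [0.9, 0.6, 0.9]
opening: 0.13
```

```bash
python3 - <<'E'
from d import *
np.set_printoptions(precision=4,suppress=True)
for f in("t0","t1"):
    g=cv2.cvtColor(cv2.imread(f"pics/{f}.png"),cv2.COLOR_BGR2GRAY);x0,y0=370,262
    c=g[y0:306,x0:412].astype(float);big=cv2.resize(g[y0:306,x0:412],None,fx=8,fy=8,interpolation=cv2.INTER_CUBIC)
    m=(big<50).astype(np.uint8);cs,h=cv2.findContours(m,cv2.RETR_CCOMP,cv2.CHAIN_APPROX_NONE)
    for k,q in enumerate(cs):
        if len(q)>80:
            e=cv2.fitEllipse(q);u=((e[0][0]+.5)/8-.5+x0,(e[0][1]+.5)/8-.5+y0)
            print(f,"hole" if h[0][k][3]>=0 else "outer",np.round(u,2),np.round(np.array(e[1])/8,2),at_z("top",u,.056),at_z("top",u,.028))
print(proj("top",[[.4741,-.0449,.056],[.4741+.0245,-.0449,.056]]))
delta([.4741,-.0449,.19],np.radians(-12.45))
E
```

```text
t0 outer [389.6  283.75] [23.49 26.12] [ 0.4713 -0.0427  0.056 ] [ 0.4747 -0.0456  0.028 ]
t0 hole [390.32 282.37] [12.09 12.36] [ 0.4741 -0.0442  0.056 ] [ 0.4776 -0.0472  0.028 ]
t1 outer [389.47 283.7 ] [23.25 25.84] [ 0.4714 -0.0425  0.056 ] [ 0.4748 -0.0453  0.028 ]
t1 hole [390.32 282.37] [12.45 12.74] [ 0.4742 -0.0442  0.056 ] [ 0.4776 -0.0472  0.028 ]
[[390.6491 282.3935]
 [390.5217 270.5938]]
t 17.03 tcp [0.5788 0.1426 0.1966] F [0.91 0.61 0.87] open 0.13 q6 0.46
rot [-0.0024  0.0075 -0.0015] deg 0.46 shift mm [-104.7 -187.5   -6.6]
```

Call:
play_rows --series '[[[0,0,0,-10,-18,0,-1],[-0.002,0.007,0,-15,-26,0,-1],[0,0,0,-15,-27,0,-1],[0,0,0,-15,-27,0,-1],[0,0,0,-15,-27,0,-1],[0,0,0,-15,-27,-2,-1],[0,0,0,-13,-23,-2,-1],[0,0,0,-6.5,-12,-2,-1],[0,0,0,0,0,0,-1],[0,0,0,0,0,0,-1]]]'

```text
t: 17.87
tool_pos: [0.4713, -0.0455, 0.1847]
tcp_rot: [0.704, -0.079, 0.074, -0.702]
force: [-0.8, 0.4, 0.5]
opening: 1.0
```

```bash
python3 - <<'E'
from d import *
delta([.4743,-.0445,.026],np.radians(-12.45))
E
```

```text
t 17.87 tcp [ 0.4713 -0.0455  0.1847] F [-0.84  0.37  0.51] open 1.0 q6 0.12
rot [ 0.0012 -0.0074  0.0002] deg 0.43 shift mm [   3.     1.  -158.7]
```

Call:
play_rows --series '[[[0.001,-0.007,0,3,1,-5,-1],[0,0,0,0,0,-25,-1],[0,0,0,0,0,-30,-1],[0,0,0,0,0,-20,-1],[0,0,0,0,0,0,-1],[0,0,0,0,0,0,-1]]]'

```text
t: 18.37
tool_pos: [0.474, -0.0432, 0.1035]
tcp_rot: [0.703, -0.077, 0.074, -0.703]
force: [0.4, -0.4, -0.2]
opening: 1.005
```

```bash
python3 - <<'E'
from d import *
delta([.4743,-.0445,.020],np.radians(-12.45))
s=save("side","s5")
cv2.imwrite("pics/s5c.png",cv2.resize(s[220:340,240:400],(800,600),interpolation=cv2.INTER_CUBIC)[:,:,::-1])
E
```

```text
t 18.37 tcp [ 0.474  -0.0432  0.1035] F [ 0.45 -0.37 -0.21] open 1.005 q6 0.12
rot [ 0.0002 -0.0034 -0.0031] deg 0.27 shift mm [  0.3  -1.3 -83.5]
```

View pics/s5c.png

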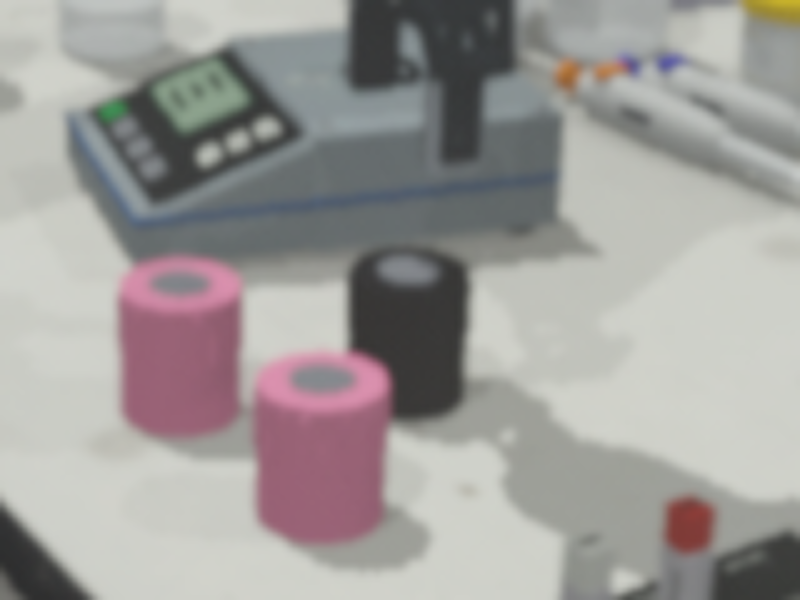

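The side crop shows the open gripper centred over the black cap (408,330 in the crop) and the pink decoys well clear. I'll descend and grip.

Call:
play_rows --series '[[[0,0,-0.002,0.3,-1,-20,-1],[0,0,0,0,0,-25,-1],[0,0,0,0,0,-20,-1],[0,0,0,0,0,-13,-1],[0,0,0,0,0,-5,-1],[0,0,0,0,0,0,-1],[0,0,0,0,0,0,0.4],[0,0,0,0,0,0,0.4],[0,0,0,0,0,0,0.4],[0,0,0,0,0,0,0.4],[0,0,0,0,0,0,0.4],[0,0,0,0,0,0,0.4]]]' --newtons 35

```text
t: 19.42
tool_pos: [0.4761, -0.0452, 0.0229]
tcp_rot: [0.703, -0.076, 0.078, -0.703]
force: [-0.5, -0.1, 5.1]
opening: 0.566
```

Call:
play_rows --series '[[[0,0,0,0,0,5,0.4],[0,0,0,0,0,20,0.4],[0,0,0,0,0,35,0.4],[0,0,0,0,0,35,0.4],[0,0,0,0,0,25,0.4],[0,0,0,0,0,0,0.4],[0,0,0,0,0,0,0.4]]]'

```text
t: 20.0
tool_pos: [0.4763, -0.0454, 0.1435]
tcp_rot: [0.703, -0.075, 0.078, -0.703]
force: [-0.6, -0.6, -0.1]
opening: 0.569
```

```bash
python3 - <<'E'
from d import *
delta([.575,.1418,.142],np.radians(-12.45))
E
```

```text
t 20.0 tcp [ 0.4763 -0.0454  0.1435] F [-0.56 -0.56 -0.08] open 0.569 q6 0.12
rot [0.0012 0.0038 0.0006] deg 0.23 shift mm [ 98.7 187.2  -1.5]
```

Call:
play_rows --series '[[[0,0,0,6,10,0,0.4],[0.001,0.002,0,12,22,0,0.4],[0,0,0,14,26,0,0.4],[0,0,0,14,26,0,0.4],[0,0,0,14,26,0,0.4],[0,0,0,14,26,0,0.4],[0,0,0,12,22,0,0.4],[0,0,0,9,18,0,0.4],[0,0,0,5.7,10.6,0,0.4],[0,0,0,0,0,0,0.4],[0,0,0,0,0,0,0.4],[0,0,0,0,0,0,0.4]]]'

```text
t: 21.0
tool_pos: [0.5742, 0.1405, 0.1405]
tcp_rot: [0.703, -0.079, 0.075, -0.702]
force: [-0.0, 0.1, -0.2]
opening: 0.568
```

```bash
python3 - <<'E'
from d import *
delta([.577,.1412,.142],np.radians(-12.45))
s=save("side","s6")
cv2.imwrite("pics/s6c.png",cv2.resize(s[180:260,270:370],(750,600),interpolation=cv2.INTER_CUBIC)[:,:,::-1])
E
```

```text
t 21.0 tcp [0.5742 0.1405 0.1405] F [-0.02  0.08 -0.23] open 0.568 q6 0.46
rot [ 0.0009 -0.0055  0.0011] deg 0.33 shift mm [2.8 0.7 1.5]
```

View pics/s6c.png

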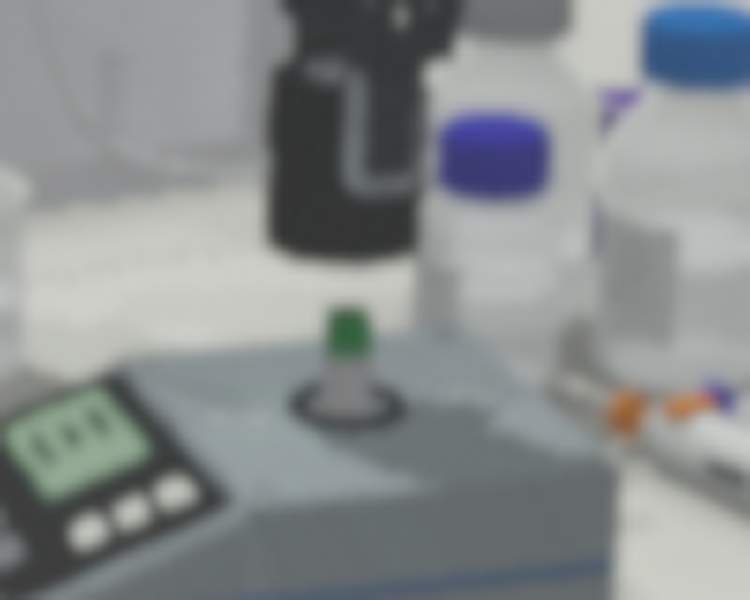

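The side crop shows the cap held above the filter at column 344, against about 353 needed. That is about 2 mm short, which agrees with the pose error. I'll correct it, then lower.

Call:
play_rows --series '[[[0,-0.004,0,2.8,0.7,-4,0.4],[0,0,0,0,0,-4,0.4],[0,0,0,0,0,0,0.4],[0,0,0,0,0,0,0.4]]]'

```text
t: 21.38
tool_pos: [0.5778, 0.1415, 0.133]
tcp_rot: [-0.703, 0.077, -0.077, 0.703]
force: [0.3, 0.1, -1.5]
opening: 0.568
```

```bash
python3 - <<'E'
from d import *
delta([.577,.1412,.142],np.radians(-12.45))
E
```

```text
t 21.38 tcp [0.5778 0.1415 0.133 ] F [ 0.3   0.1  -1.48] open 0.568 q6 0.46
rot [-0.      0.0001  0.0013] deg 0.07 shift mm [-0.8 -0.3  9. ]
```

Call:
play_rows --series '[[[0,0,0,-0.7,-0.3,-6,0.4],[0,0,0,0,0,-8,0.4],[0,0,0,0,0,-8,0.4],[0,0,0,0,0,-8,0.4],[0,0,0,0,0,-6,0.4],[0,0,0,0,0,-3,0.4],[0,0,0,0,0,0,0.4],[0,0,0,0,0,0,0.4]]]'

```text
t: 22.05
tool_pos: [0.5774, 0.1418, 0.0941]
tcp_rot: [-0.703, 0.077, -0.077, 0.703]
force: [-0.9, -0.1, -0.6]
opening: 0.567
```

Call:
play_rows --series '[[[0,0,0,0,0,-1,0.4],[0,0,0,0,0,-1,0.4],[0,0,0,0,0,0,0.4],[0,0,0,0,0,0,0.4]]]'

```text
t: 22.38
tool_pos: [0.5777, 0.1418, 0.0926]
tcp_rot: [-0.703, 0.076, -0.077, 0.703]
force: [-0.3, 0.0, 1.4]
opening: 0.563
```

Call:
play_rows --series '[[[0,0,0,0,0,-1,0.4],[0,0,0,0,0,-1,0.4],[0,0,0,0,0,-1,0.4],[0,0,0,0,0,0,0.4]]]'

```text
t: 22.72
tool_pos: [0.5774, 0.1418, 0.0892]
tcp_rot: [-0.703, 0.077, -0.077, 0.703]
force: [-0.1, 0.6, -1.0]
opening: 0.566
```

Call:
play_rows --series '[[[0,0,0,0,0,-0.7,0.4],[0,0,0,0,0,-0.7,0.4],[0,0,0,0,0,0,0.4]]]'

```text
t: 22.97
tool_pos: [0.5775, 0.1418, 0.0878]
tcp_rot: [-0.703, 0.077, -0.077, 0.703]
force: [-0.2, 0.0, -0.8]
opening: 0.566
```

Call:
play_rows --series '[[[0,0,0,0,0,-0.7,0.4],[0,0,0,0,0,-0.7,0.4],[0,0,0,0,0,0,0.4]]]'

```text
t: 23.22
tool_pos: [0.5774, 0.1417, 0.0864]
tcp_rot: [-0.703, 0.077, -0.077, 0.703]
force: [-0.1, 0.3, -0.8]
opening: 0.566
```

Past the collar with no contact. I'll continue down to the deck.

Call:
play_rows --series '[[[0,0,0,0,0,-0.7,0.4],[0,0,0,0,0,-0.7,0.4],[0,0,0,0,0,0,0.4]]]'

```text
t: 23.47
tool_pos: [0.5775, 0.1418, 0.085]
tcp_rot: [-0.703, 0.077, -0.077, 0.703]
force: [-0.4, 0.6, -0.8]
opening: 0.565
```

Call:
play_rows --series '[[[0,0,0,0,0,-0.5,0.4],[0,0,0,0,0,-0.5,0.4],[0,0,0,0,0,0,0.4]]]'

```text
t: 23.72
tool_pos: [0.5776, 0.1419, 0.0849]
tcp_rot: [-0.703, 0.076, -0.077, 0.703]
force: [-1.9, 0.1, 4.9]
opening: 0.569
```

Deck contact came exactly at the predicted height. I'll release and retreat.

Call:
play_rows --series '[[[0,0,0,0,0,0,-0.7],[0,0,0,0,0,0,-0.7],[0,0,0,0,0,0,-0.7],[0,0,0,0,0,0,-0.7],[0,0,0,0,0,15,-0.7],[0,0,0,0,0,35,-0.7],[0,0,0,0,0,35,-0.7],[0,0,0,0,0,35,-0.7],[0,0,0,-10,-20,10,-0.7],[0,0,0,-15,-30,0,-0.7],[0,0,0,-15,-35,0,-0.7],[0,0,0,-15,-35,0,-0.7]]]'

```text
t: 24.72
tool_pos: [0.5222, 0.0211, 0.2145]
tcp_rot: [-0.703, 0.075, -0.077, 0.703]
force: [0.5, -0.4, -1.5]
opening: 0.849
```

Call:
play_rows --series '[[[0,0,0,-15,-35,0,-0.7],[0,0,0,-15,-35,0,-0.7],[0,0,0,-15,-35,0,-0.7],[0,0,0,-15,-35,0,-0.7],[0,0,0,-15,-30,0,-0.7],[0,0,0,-10,-20,0,-0.7],[0,0,0,0,0,0,-0.7],[0,0,0,0,0,0,-0.7]]]'

```text
t: 25.38
tool_pos: [0.4371, -0.169, 0.2142]
tcp_rot: [-0.703, 0.077, -0.078, 0.703]
force: [-0.7, 0.6, 0.4]
opening: 0.851
```

```bash
python3 - <<'E'
from d import *
s=save("side","s7");t=save("top","t7")
a=cv2.resize(s[180:380,250:450],(400,400),interpolation=cv2.INTER_CUBIC)
b=cv2.resize(t[190:270,260:340],(400,400),interpolation=cv2.INTER_CUBIC)
cv2.imwrite("pics/m7.png",np.hstack([a,b])[:,:,::-1])
delta([.577,.1412,.142],np.radians(-12.45))
print(proj("top",[[.5752,.1416,.118],[.5752,.1416,.062]]))
E
```

```text
t 25.48 tcp [ 0.4379 -0.1678  0.2142] F [-0.33  0.16  0.1 ] open 0.852 q6 -0.15
rot [-0.0007  0.0014  0.0004] deg 0.09 shift mm [139.1 309.  -72.2]
[[298.90252236 227.00487624]
 [300.61723373 233.05094236]]
```

View pics/m7.png

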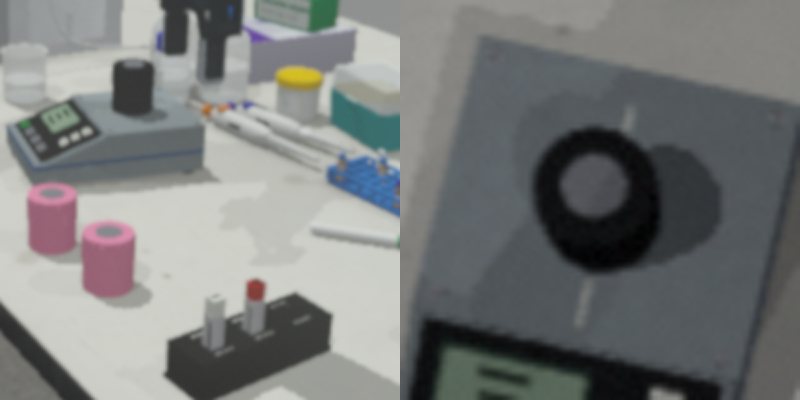

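The last picture shows the cap upright around the collar. Its top disc is at (298.7,226.9), and a fully seated cap should appear at (298.9,227.0). The red and white filters are still in the block, and nothing else has been disturbed.

```bash
python3 -c "
from cell import job
print(job.sign_off())"
```

```text
the job is handed in; nothing more can be done
None
```

The green filter is fully home in the cell well and the black light-shield cap stands flat on the deck over it. I handed the job in at about 25 s; no verdict is reported.

- **Filter:** I took it from the block, turned it to line up with the beam marks (within about 0.2°) and pushed it down past the leaf spring. The spring drag was about 4.5 N, and the force rose to 11.8 N at a stop about 37.6 mm down. A light 7 N touch on its top afterwards met a stiff stop at z = 0.0966 m. I expected 0.0961 m, so the two agree within 0.5 mm.
- **Cap:** It passed the collar without contact and met the deck at the predicted height with 4.9 N. In the last top picture its centre is within 0.3 px of where a seated cap should appear.
- **Surroundings:** The last pictures show the red and white filters still in the block and the pink look-alikes where they were. The beaker and the marker, as far as the last crops show them, are also in place. The orange bottle was outside those crops and I did not check it again, but the arm never went near it.

No check failed. The two cameras disagreed by about 1 to 2 mm on positions, so I relied on the top camera and on feel.

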